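# Build up the instrument case column and swing the keeper over it

### The job

Build up the column on the plywood stand: lay the green case squarely and flush on the black case, then the orange case squarely on the green one, setting each down without dropping it. Then swing the red keeper arm by its knob round over the column until it is against its stop. Leave the black case where it stands and the other things on the counter alone.

Things in the scene. Friction and masses are not known exactly. Their poses are not given: they have to be found in the camera images.
- stand: pale plywood stand fixed to the counter: base plate 215 x 100 x 12 mm high carrying the black case, and an 18 mm steel post rising from it 85 mm along the stand's +x from its origin. Origin: on the counter under the middle of the place for the column; x: along the plate towards the post, z up. It stands at a different place and angle each time
- case_bottom: black battery case with a grey seam, already standing on the stand (underside 12 mm above the counter), roughly but not exactly in line with it: the foot of the column; closed box 120 mm long (its x) x 60 mm wide (its y) x 45 mm high, flat on top and below, about 0.6 kg; origin: centre of its underside, z up. Either end may face either way
- case_mid: green painted metal case with a dark seam, lying on the counter to the left or the right of the stand; closed box 120 mm long (its x) x 60 mm wide (its y) x 40 mm high, flat on top and below, about 0.4 kg; origin: centre of its underside, z up. Either end may face either way
- case_top: orange plastic case with a black seam, lying on the counter on the other side of the stand; closed box 120 mm long (its x) x 60 mm wide (its y) x 35 mm high, flat on top and below, about 0.25 kg; origin: centre of its underside, z up. Either end may face either way
- keeper (a joint): angle of the red keeper arm about the upright post, rad: 0 = against its stop, pointing along the stand's -x over the middle of the column; starts swung out to about 1.7 to 2.2. Growing values turn it clockwise seen from above, away over the stand's +y side; it closes the opposite way round, through the +y side. It moves with about 1 N at the knob and stays where it is left
- keeper_knob (a point): top centre of the yellow upright knob on the keeper arm: 18 mm in diameter, 36 mm tall, 95 mm from the hinge axis; the knob stands on the arm's upper face, 148 mm above the counter, so this point is at 184 mm. The arm is a bar 22 mm wide and 8 mm thick with its underside 140 mm above the counter, 8 mm above a finished column, and reaches 10 mm past the knob
- keeper_hinge (a point): point on the keeper's upright hinge axis (the post's axis), at the height of the arm's underside, 140 mm above the counter
- blue_case: bystander: blue closed case, 90 x 55 x 30 mm high, not part of the stack; origin: centre of its underside
- mug: bystander: blue ceramic mug, 80 mm across, 95 mm high; origin: centre of its underside
- jar: bystander: amber glass jar with a brass lid, 72 mm across, 110 mm high; origin: centre of its underside
- screwdriver: bystander: screwdriver lying at the back of the counter
- dish: bystander: shallow white dish, 120 mm across, 20 mm high; origin: centre of its underside
- red_cup: bystander: red plastic cup, 72 mm across, 100 mm high; origin: centre of its underside
- spring_clamp: bystander: black spring clamp with an orange jaw, about 150 x 90 x 22 mm, lying flat on the right
Not all that is in view belongs to the job. There is more than one size of the case_top; the job needs the middle-sized.

How it is judged:
By the outcome, as a careful person would: the job done as asked, in the order asked, and still so for the second after the job is handed in, with the robot touching nothing.
It also fails if it takes over 72 s, if anything falls off the work surface, if the arm or the gripper's body presses on something with over 40 N, if the wrist force passes 120 N, or if a joint passes its speed limit or range.

### The arm

A 7-joint arm with a two-finger parallel gripper is mounted at the origin on the work surface. World frame = base frame: x ahead of the robot, y to its left, z up, the work surface at z = 0. Lengths are in mm, angles in rad, forces in N, time in s.
With the tool pointing down it reaches from about 425 to 950 mm from the base axis. Payload 4.7 kg.
Tool frame: the origin (TCP) lies on the centre line of the jaws, within the pads' length; the fingertips stand 22 mm ahead of it and the grasp point (between the pads) lies 3 mm ahead of it; z points along the fingers, y is the line along which they close (so a half turn about z gives the same grasp; the last joint's range is limited). The gripper opens to 87 mm and grips with 3 to 60 N. Pads are 19 mm wide; open, the fingers measure 117 mm over their backs; the gripper's body (75 mm by 190 mm) begins 51 mm behind the grasp point.
Start: joints at [-1.147, 0.469, -0.049, 1.532, 0.024, 1.141, -0.082], TCP at [295.267, 607.013, 244.573] pointing down, gripper open.
Joint ranges: [-2.59, 2.59], [-0.33, 1.99], [-1.39, 1.29], [0.1, 2.45], [-1.04, 4.18], [0.21, 1.99], [-2.66, 2.66]. Speed limits (rad/s): [2.57, 2.57, 3.14, 3.14, 3.14, 3.14, 3.14].

### API

Orientations are given as a unit quaternion [x, y, z, w].
In Python, from rig import manip gives the robot as it stands. The module is installed in compiled form; this text tells all that it offers.
- The arm moves only by the tool step_arm, never from a script. Its argument "rows" is a list that holds one entry, the list of rows, each a list of 6 numbers: the shift along the tool's x, y, z in mm, then the turn, a rotation vector about the tool's x, y, z in rad. A call has 1 to 10 rows; each row is the pose to reach, as a shift and turn from the pose commanded when the call began, along the tool's axes at that moment; what a row does not reach only later rows make up. A row lasts 1/12 s, in which the tool goes at most 41.7 mm and 7.16 degrees, less where a joint would pass 70% of its speed; a pose out of reach is approached as far as the arm can. A call with a gripper value outside its range is refused whole. "gripper" is the finger opening in mm, from 0 to 87, set as the call begins (left out, the last holds). The fingers move at their own pace and stop on an object; "grip_force" is the grip in N (left out, the last holds). Time passes only in rows, so rows that repeat a pose let the fingers close. It gives the time, the measured TCP pose, the force, the opening and the grip force at its end, in the units of the state.
- manip.read_state(): the state, without advancing time (a new reading comes with each control period).
- manip.camera(name): name is "scene" or "side" or "wrist"; returns a dict with "color" (400x640x3 uint8, red, green, blue), "mtx" (3x3 intrinsics, pixels), "k1" (the pictures are not rectified: a ray, as slopes to the right and down, at radius r is drawn at 1 + k1 r^2 times it, then the intrinsics apply), "origin" and "orientation" of the camera in the world. Camera axes: x right, y up, looking along -z (the intrinsics and any distortion apply to the point x, -y, -z); pixel columns grow to the right and rows downward; lengths in mm; the calibration is good to about 2 mm. A picture is of the moment at which its call begins. There is no depth.
- manip.close_job(): hands the job in; it is judged then, once.
Trained networks look in a picture, given as the dict that the camera call returned (one of the last four; its "shot" number tells which), for a name from the list of things; names that differ only in an ending like _2 or _b are one class to them, and where a whole thing is asked for, a point or a joint stands for the part that bears it (a point fixed in the world has none). Each returns a list of dicts, best first, with "score" (0 to 1); they miss things now and then, are a little off and sometimes report something else, mostly with a low value. They report only what shows in the picture. A call takes as long as a camera call. They do not tell look-alikes from the thing itself.
- manip.recognise(picture, thing): "at" ([row, column] in pixels, amid what is visible of it).
- manip.tip_of(picture, thing): "at" ([row, column] in pixels: a listed point, or the origin of a listed thing).
The state is a dict: "clock": time; "joints": joint angles; "qvel": joint speeds; "effort": joint torques, N m; "tcp_pos": TCP position; "orientation": TCP orientation; "ft_force": force on the tool from outside, world axes, zero at the start; "ft_torque": the same for the moment, N m; "opening": opening from 0.0 (shut) to 1.0 (fully open); "grasp_force": force on a finger pad.
Only numpy, scipy, OpenCV 4.12 (cv2) and the standard library are available. Lean on these libraries where they do the work, as an engineer would, in place of code of your own. Each camera call takes 0.05 s, during which the arm holds its last target. There are 200 camera calls.

## Working session

There is one attempt and no reset: what is moved stays moved. The work goes in short steps, Python scripts to look and compute and a tool call to move; the robot and the scene stay as the last step left them, time stands still between calls to the robot, and variables do not carry over. Pictures are saved under pics/ and viewed, at most 10 in all, crops included, and the job is handed in when it is done.

Besides the shell and the picture viewer there is one more tool, called after "Request:" as name(argument=value, ...) on one line, values as JSON. step_arm: Moves the arm, as the interface text tells. Its arguments: {"type":"object","properties":{"rows":{"type":"array"},"gripper":{"type":"number"},"grip_force":{"type":"number"}},"required":["rows"]}

```bash
mkdir -p pics
cat > h.py <<'E'
import numpy as np, cv2
from rig import manip
from scipy.spatial.transform import Rotation as R
def ray(c,rc):
    K=np.array(c["mtx"]);d=np.array([(rc[1]-K[0,2])/K[0,0],(rc[0]-K[1,2])/K[1,1]])
    u=d.copy()
    for _ in range(20): u=d/(1+c["k1"]*(u@u))
    return np.array(c["origin"]),R.from_quat(c["orientation"]).apply([u[0],-u[1],-1])
def onz(c,rc,z):
    o,d=ray(c,rc); return o+d*(z-o[2])/d[2]
def proj(c,p):
    q=R.from_quat(c["orientation"]).inv().apply(np.atleast_2d(p)-np.array(c["origin"]))
    u=np.c_[q[:,0],-q[:,1]]/-q[:,2:]; u=u*(1+c["k1"]*(u**2).sum(1,keepdims=True))
    K=np.array(c["mtx"]); return np.c_[u[:,1]*K[1,1]+K[1,2],u[:,0]*K[0,0]+K[0,2]]
def save(c,n): cv2.imwrite("pics/"+n,c["color"][:,:,::-1])
E
python3 - <<'E'
from h import *
np.set_printoptions(precision=1,suppress=True)
s=manip.read_state();print(s["clock"],s["orientation"],s["ft_force"])
ims=[]
for n in("scene","side"):
    c=manip.camera(n);ims.append(c);save(c,n+"0.png")
    print(n,c["origin"],c["k1"],c["mtx"][0][0])
    for t,z in(("stand",0),("case_bottom",12),("case_mid",0),("case_top",0),("keeper_knob",184),("keeper_hinge",140),("blue_case",0),("mug",0),("jar",0),("dish",0),("red_cup",0)):
        for d in manip.tip_of(c,t)[:3]: print(t,round(d["score"],2),np.round(d["at"]),onz(c,d["at"],z)[:2])
cv2.imwrite("pics/both.png",np.vstack([i["color"][:,:,::-1] for i in ims])[:, :])
E
```

```text
0.0 [ 0.2  1.  -0.  -0. ] [ 0.7 -0.3 -0. ]
scene [1351.5 -692.6  925.6] 0.012731594266295363 420.47054256162596
stand 0.67 [232. 309.] [481.3 -28.4]
stand 0.39 [168. 407.] [431.7 538.5]
case_bottom 0.96 [225. 311.] [469.3  -9.8]
case_mid 0.95 [186. 373.] [435.  333.2]
case_mid 0.49 [301. 286.] [ 672.8 -267.3]
case_top 0.87 [254. 255.] [ 454.7 -226.9]
case_top 0.56 [280. 228.] [ 495.3 -351.9]
keeper_knob 0.56 [191. 354.] [595.6  67. ]
keeper_hinge 0.49 [208. 322.] [554.3 -26.9]
blue_case 0.95 [299. 287.] [ 671.9 -261.7]
mug 0.98 [204. 419.] [629.2 374.3]
mug 0.69 [192. 352.] [411.7 243.4]
jar 0.76 [236. 425.] [753.8 251. ]
dish 0.64 [326. 221.] [ 629.7 -451.3]
red_cup 0.89 [170. 406.] [442.3 519.9]
red_cup 0.58 [274. 363.] [742.  -29.1]
red_cup 0.57 [185. 372.] [427.3 336.1]
side [-268.4 -973.9  834.5] -0.1454930823158471 472.7544267070539
stand 0.76 [240. 296.] [468.7 -21.4]
case_bottom 0.78 [236. 290.] [456.6  -6.3]
case_bottom 0.6 [216. 362.] [715.4 -59.5]
case_bottom 0.33 [288. 444.] [ 626.7 -463.3]
case_mid 0.92 [202. 230.] [430.9 310.7]
case_mid 0.75 [179. 267.] [631.2 374.5]
case_mid 0.68 [287. 445.] [ 647.8 -453.3]
case_top 0.89 [278. 334.] [ 438.1 -230.4]
case_top 0.83 [318. 320.] [ 304.9 -326.6]
case_top 0.75 [294. 389.] [ 504.4 -375.5]
keeper_knob 0.57 [168. 312.] [587.7  53.9]
keeper_hinge 0.79 [194. 317.] [542.5 -29.9]
blue_case 0.77 [252. 402.] [ 676.3 -269.1]
blue_case 0.21 [184. 311.] [738.1 234.3]
mug 0.69 [180. 265.] [622.  370.1]
jar 0.83 [184. 311.] [740.8 239.3]
dish 0.65 [288. 444.] [ 639.3 -453.8]
red_cup 0.86 [180. 198.] [417. 527.]
```

```bash
ls pics
```

```text
both.png
scene0.png
side0.png
```

View pics/scene0.png

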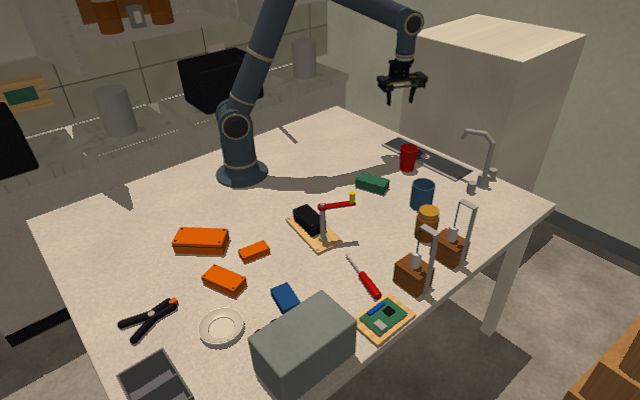

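View pics/side0.png

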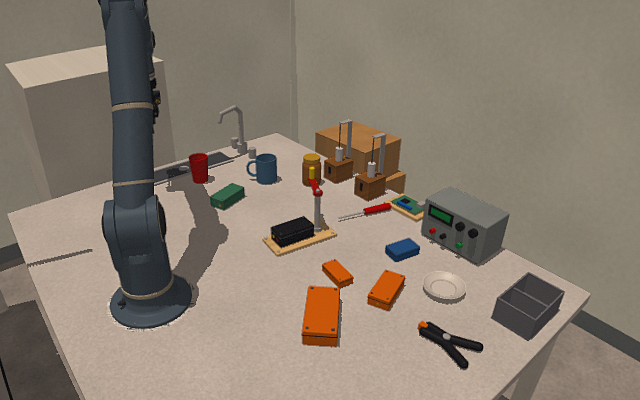

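The scene view shows the green case at (row 183, col 372), the black case at (220, 309) on the stand, and the yellow knob at (197, 352). Three orange cases could be taken for case_top: large at (240, 201), small at (252, 254) and middle at (280, 224). In the side view the middle one is at (289, 387). I'll fit silhouettes to check the sizes.

```bash
cat >> h.py <<'E'
from scipy.optimize import minimize
def box(x,y,yaw,z,L,W,H):
    b=np.array([[i,j,k] for i in(-L/2,L/2) for j in(-W/2,W/2) for k in(0,H)])
    return R.from_euler('z',yaw).apply(b)+[x,y,z]
def mask(c,f,seed,rad=9999):
    h=cv2.cvtColor(c["color"],cv2.COLOR_RGB2HSV).astype(int)
    m=f(h[...,0],h[...,1],h[...,2]).astype(np.uint8)
    m=cv2.morphologyEx(m,cv2.MORPH_CLOSE,np.ones((5,5)))
    n,l,st,ce=cv2.connectedComponentsWithStats(m)
    k=1+np.argmin(np.hypot(ce[1:,1]-seed[0],ce[1:,0]-seed[1])+1e4*(st[1:,4]<40))
    return (l==k).astype(np.uint8)
def soft(c,P):
    p=proj(c,P)[:,::-1]; h=cv2.convexHull(np.float32(p))
    m=np.zeros((400,640),np.uint8); cv2.fillConvexPoly(m,np.int32(np.round(h*64)),255,cv2.LINE_AA,6); return m/255.
def fit(views,p0,dims,z,size=False):
    def cost(p):
        d=dims if not size else (p[3],p[4],dims[2])
        return sum(np.abs(soft(c,box(p[0],p[1],p[2],z,*d))-m).sum()/m.sum() for c,m in views)
    best=None
    for yaw in np.arange(0,np.pi,np.pi/8):
        x0=[p0[0],p0[1],yaw]+(list(dims[:2]) if size else [])
        S=np.array([x0]+[np.array(x0)+e for e in np.diag([15,15,.2]+([15,15] if size else []))])
        r=minimize(cost,x0,method="Nelder-Mead",options=dict(initial_simplex=S,xatol=.02,fatol=1e-5,maxiter=600))
        if best is None or r.fun<best.fun: best=r
    return best
ORG=lambda h,s,v:(((h<16)&(s>170)&(v>60)))
GRN=lambda h,s,v:((h>55)&(h<95)&(s>90)&(v>25))
E
python3 - <<'E'
from h import *
np.set_printoptions(precision=2,suppress=True)
a=manip.camera("scene");b=manip.camera("side")
for n,f,sa,sb,p0,d in(("green",GRN,(183,372),(195,228),(433,322),(120,60,40)),("mid",ORG,(280,224),(289,387),(500,-362),(120,60,35)),("big",ORG,(240,201),(315,322),(305,-326),(150,80,40)),("small",ORG,(252,254),(273,338),(446,-230),(90,45,28))):
    v=[(a,mask(a,f,sa)),(b,mask(b,f,sb))]
    print(n,[m.sum() for _,m in v])
    r=fit(v,p0,d,0,True);print(" free",r.x,r.fun)
    if n in("green","mid"):
        r=fit(v,p0,d,0);print(" fix",r.x,r.fun)
        for w in v: q=fit([w],r.x[:2],d,0);print("  single",q.x,q.fun)
E
```

```text
green [np.uint64(485), np.uint64(550)]
 free [432.59 323.66   0.33 111.88  41.35] 0.192076814230847
 fix [430.74 325.02   0.53] 0.5365827590642629
  single [434.44 325.02   0.63] 0.2858378815443703
  single [428.38 322.79   3.66] 0.23692691622103387
mid [np.uint64(894), np.uint64(930)]
 free [ 502.05 -366.9     0.37  111.32   52.1 ] 0.1369580321123181
 fix [ 501.24 -366.47    3.56] 0.3834568498684745
  single [ 501.59 -366.48    0.27] 0.18228275650304865
  single [ 500.53 -367.16    0.43] 0.17530255112797807
big [np.uint64(1372), np.uint64(2504)]
 free [ 301.93 -334.94    2.36   76.83  157.14] 0.27608361920761004
small [np.uint64(424), np.uint64(2504)]
 free [ 453.26 -229.36   -0.18   32.69   82.99] 0.9149031250332432
```

```bash
cat >> h.py <<'E'
def go(x,y,z,yaw,s=None):
    "yaw = world angle of tool y axis (mod pi); prints shift+turn"
    s=s or manip.read_state(); r=R.from_quat(s["orientation"]); t=r.apply([0,1,0])
    cur=np.arctan2(t[1],t[0]); d=(yaw-cur+np.pi/2)%np.pi-np.pi/2
    # target: exactly down with tool y at cur+d
    ty=np.array([np.cos(cur+d),np.sin(cur+d),0]);tz=np.array([0,0,-1.]);tx=np.cross(ty,tz)
    tgt=R.from_matrix(np.c_[tx,ty,tz])
    sh=r.inv().apply(np.array([x,y,z])-s["tcp_pos"]); rv=(r.inv()*tgt).as_rotvec()
    n=max(np.linalg.norm(sh)/41.7,np.degrees(np.linalg.norm(rv))/7.16)
    print("row",np.round(sh,1),np.round(rv,4),"rows>=%.1f"%n,"q7 now %.2f"%s["joints"][6]); return sh,rv
E
python3 - <<'E'
from h import *
np.set_printoptions(precision=3,suppress=True)
s=manip.read_state();print(s["tcp_pos"],s["orientation"],s["clock"])
r=R.from_quat(s["orientation"]);print(r.as_matrix())
c=manip.camera("wrist");rc=R.from_quat(c["orientation"])
print("cam in tool",r.inv().apply(np.array(c["origin"])-s["tcp_pos"]),(r.inv()*rc).as_matrix(),c["mtx"][0],c["k1"])
go(432,324,280,np.pi/2+.33)
E
```

```text
[295.271 607.014 244.584] [ 0.225  0.974  0.    -0.   ] 1.3
[[-0.899  0.438 -0.   ]
 [ 0.438  0.899  0.   ]
 [ 0.     0.    -1.   ]]
cam in tool [  79.358   -0.28  -140.137] [[-0.     0.959  0.285]
 [ 1.     0.    -0.   ]
 [-0.     0.285 -0.959]] [346.354   0.    318.924] 0.012151521055685085
row [-246.7 -194.7  -35.5] [ 0.    -0.    -0.783] rows>=7.6 q7 now -0.08
```

Request:
step_arm(rows=[[[-247,-195,-35,0,0,-0.783],[-247,-195,-35,0,0,-0.783],[-247,-195,-35,0,0,-0.783],[-247,-195,-35,0,0,-0.783],[-247,-195,-35,0,0,-0.783],[-247,-195,-35,0,0,-0.783],[-247,-195,-35,0,0,-0.783],[-247,-195,-35,0,0,-0.783],[-247,-195,-35,0,0,-0.783],[-247,-195,-35,0,0,-0.783]]], gripper=87, grip_force=25)

```text
clock: 2.18
tcp_pos: [433.3, 321.9, 280.1]
orientation: [-0.162, 0.987, 0.0, 0.001]
ft_force: [-0.2, 1.6, -0.1]
opening: 1.002
grasp_force: 0.0
```

Run:
```python
from h import *
np.set_printoptions(precision=3,suppress=True)
c=manip.camera("wrist");save(c,"w1.png")
s=manip.read_state();print(s["tcp_pos"],s["clock"])
for d in manip.tip_of(c,"case_mid")[:2]: print(d,onz(c,d["at"],0))
p=proj(c,[432,324,20])[0]
m=mask(c,lambda h,s_,v:(h>45)&(h<100)&(s_>80)&(v>15),p);print(p,m.sum())
r=fit([(c,m)],(432,324),(120,60,40),0,True);print(r.x,r.fun)
r=fit([(c,m)],(432,324),(120,60,40),0);print(r.x,r.fun)
go(r.x[0],r.x[1],25,r.x[2]+np.pi/2)
im=c["color"].copy();
for q in proj(c,box(*r.x,0,120,60,40)): cv2.circle(im,(int(q[1]),int(q[0])),3,(255,0,255),1)
im[m==0]//=2
cv2.imwrite("pics/w1o.png",im[:,:,::-1])
```

```text
[432.07  323.713 279.83 ] 2.2333
{'at': [166.0, 320.8], 'score': 0.88} [429.285 323.593   0.   ]
[171.345 320.472] 3493
[418.441 320.282   3.432  66.761  52.421] 0.22425242642147036
[435.816 325.131   0.242] 0.7129901259100835
row [ -4.3  -1.3 254.6] [ 0.001 -0.     0.09 ] rows>=6.1 q7 now 1.16
```

View pics/w1o.png

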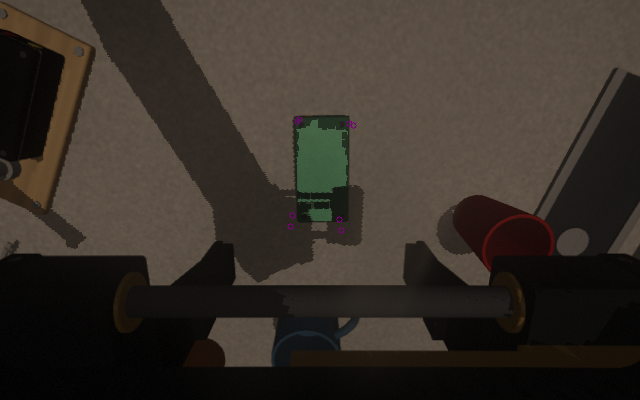

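The wrist view shows the green case at rows 116–222, cols 294–349, well aligned with the jaws. The HSV mask missed the parts in shadow, so I'll segment by colour ratio instead.

```bash
cat >> h.py <<'E'
def cmask(c,f,seed):
    i=cv2.GaussianBlur(c["color"],(3,3),0).astype(float); m=f(i[...,0],i[...,1],i[...,2]).astype(np.uint8)
    m=cv2.morphologyEx(m,cv2.MORPH_CLOSE,cv2.getStructuringElement(cv2.MORPH_ELLIPSE,(9,9)))
    n,l,st,ce=cv2.connectedComponentsWithStats(m)
    k=1+np.argmin(np.hypot(ce[1:,1]-seed[0],ce[1:,0]-seed[1])+1e4*(st[1:,4]<200))
    m=(l==k).astype(np.uint8); cs=cv2.findContours(m,cv2.RETR_EXTERNAL,cv2.CHAIN_APPROX_NONE)[0]
    return cv2.drawContours(m,cs,-1,1,-1)
G2=lambda r,g,b:(g>1.2*r+2)&(g>b*1.05)
O2=lambda r,g,b:(r>1.8*g+4)&(r>2*b)
E
python3 - <<'E'
from h import *
np.set_printoptions(precision=3,suppress=True)
c=manip.camera("wrist")
p=proj(c,[432,324,20])[0]
m=cmask(c,G2,p);ys,xs=np.nonzero(m);print(m.sum(),ys.min(),ys.max(),xs.min(),xs.max())
r=fit([(c,m)],(432,324),(120,60,40),0,True);print(r.x,r.fun)
r=fit([(c,m)],(432,324),(120,60,40),0);print(r.x,r.fun)
go(r.x[0],r.x[1],25,r.x[2]+np.pi/2)
a=manip.camera("scene");b=manip.camera("side")
v=[(a,cmask(a,G2,(183,372))),(b,cmask(b,G2,(195,228)))]
r=fit(v,(432,324),(120,60,40),0,True);print(r.x,r.fun,[k[1].sum() for k in v])
E
```

```text
4909 118 222 292 344
[427.737 323.712   1.907  55.139 112.795] 0.09909929341465654
[430.595 325.362   0.354] 0.22679112794027775
row [  0.3   0.1 254.5] [ 0.001 -0.    -0.022] rows>=6.1 q7 now 1.16
[432.805 323.267   1.89   41.311 112.454] 0.19842973428513255 [np.uint64(491), np.uint64(547)]
```

```bash
cat >> h.py <<'E'
def crop(c,P,name,r0,r1,c0,c1,k,gain=2.0,edges=None):
    im=np.clip(c["color"][r0:r1,c0:c1].astype(float)*gain,0,255).astype(np.uint8)
    im=cv2.resize(im,None,fx=k,fy=k,interpolation=cv2.INTER_CUBIC)
    for B in P:
        q=(proj(c,B)[:,::-1]-[c0,r0]+.5)*k
        for i in range(8):
            for j in range(i):
                if bin(i^j).count("1")==1: cv2.line(im,tuple(int(t) for t in q[i]),tuple(int(t) for t in q[j]),(255,0,255),1)
    cv2.imwrite("pics/"+name,im[:,:,::-1])
E
python3 - <<'E'
from h import *
c=manip.camera("wrist")
crop(c,[box(430.5,324.7,.345,0,120,60,40)],"g1.png",90,240,240,400,4)
E
```

```text
(no output)
```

View pics/g1.png

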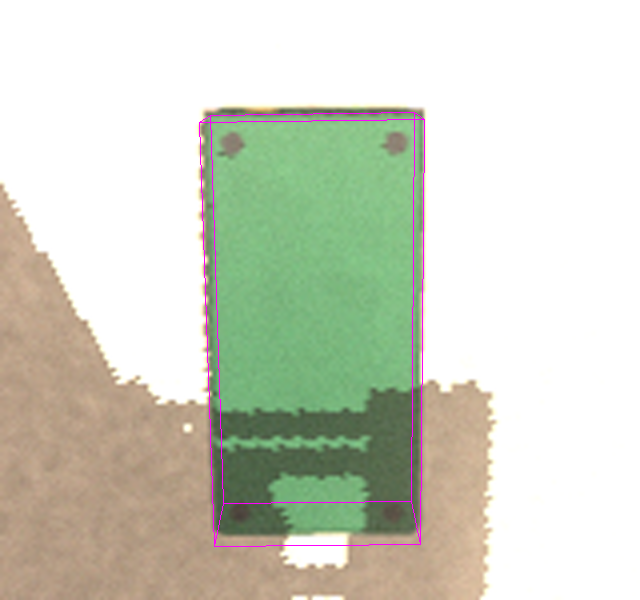

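The fit matches the crop to about 2 mm: it needs 2 mm along tool +x and no turn. I'm descending to grasp.

Request:
step_arm(rows=[[[2.5,0,41,0,0,0],[2.5,0,82,0,0,0],[2.5,0,123,0,0,0],[2.5,0,164,0,0,0],[2.5,0,200,0,0,0],[2.5,0,230,0,0,0],[2.5,0,245,0,0,0],[2.5,0,250,0,0,0],[2.5,0,250,0,0,0],[2.5,0,250,0,0,0]]])

```text
clock: 3.32
tcp_pos: [430.0, 323.8, 30.1]
orientation: [-0.165, 0.986, 0.0, 0.0]
ft_force: [-0.7, -0.5, 0.2]
opening: 1.001
grasp_force: 0.0
```

Request:
step_arm(rows=[[[0,0,0,0,0,0],[0,0,0,0,0,0],[0,0,0,0,0,0],[0,0,0,0,0,0],[0,0,0,0,0,0],[0,0,0,0,0,0],[0,0,0,0,0,0],[0,0,0,0,0,0]]], gripper=40, grip_force=25)

```text
clock: 3.98
tcp_pos: [429.9, 323.5, 30.1]
orientation: [-0.164, 0.986, 0.001, 0.0]
ft_force: [-1.4, 0.1, 6.0]
opening: 0.687
grasp_force: 25.0
```

Request:
step_arm(rows=[[[0,0,-20,0,0,0],[0,0,-60,0,0,0],[0,0,-100,0,0,0],[0,0,-140,0,0,0],[0,-20,-175,0,0,0],[0,-50,-200,0,0,0],[0,-80,-225,0,0,0],[0,-110,-250,0,0,0],[0,-120,-270,0,0,0],[0,-120,-270,0,0,0]]])

```text
clock: 4.82
tcp_pos: [471.4, 205.5, 302.8]
orientation: [-0.161, 0.987, -0.0, 0.003]
ft_force: [0.9, 0.3, -4.4]
opening: 0.687
grasp_force: 25.0
```

Run:
```python
from h import *
np.set_printoptions(precision=3,suppress=True)
c=manip.camera("wrist");s=manip.read_state();print(s["tcp_pos"],s["clock"],s["opening"]*87,s["ft_force"])
for t,z in(("stand",0),("case_bottom",12),("keeper_knob",184),("keeper_hinge",140)):
    for d in manip.tip_of(c,t)[:2]: print(t,round(d["score"],2),np.round(d["at"]),onz(c,d["at"],z)[:2])
crop(c,[box(463,-8,.6,12,120,60,45)],"w2.png",0,400,0,640,1.25,1.6)
```

```text
[469.564 207.629 300.425] 4.8667 59.96765834218807 [ 0.15   1.086 -4.928]
case_bottom 0.67 [ 94. 146.] [455.351 -14.708]
keeper_knob 0.35 [257. 317.] [513.185 218.231]
```

View pics/w2.png

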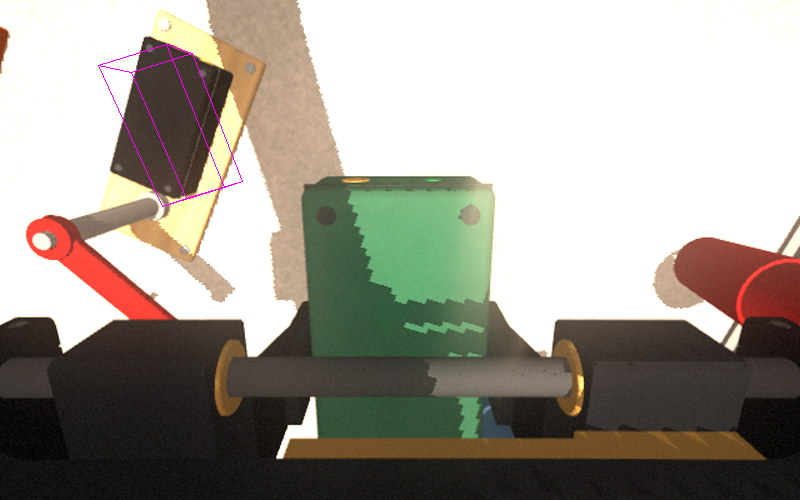

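The wrist view (at 1.25x) shows the black case with corners near (147,37), (232,73), (178,197) and (111,172). The post foot is at (162,207), the hinge at (45,240), and the green case is held square in the jaws.

```bash
cat >> h.py <<'E'
BLK=lambda r,g,b:(np.maximum(np.maximum(r,g),b)<48)&(np.abs(r-b)<14)
E
python3 - <<'E'
from h import *
np.set_printoptions(precision=3,suppress=True)
c=manip.camera("wrist")
i=c["color"];print([i[int(y/1.25),int(x/1.25)] for x,y in((165,110),(215,110),(200,150),(240,100),(270,150))])
m=cmask(c,BLK,(93,137));ys,xs=np.nonzero(m);print(m.sum(),ys.min()*1.25,ys.max()*1.25,xs.min()*1.25,xs.max()*1.25)
r=fit([(c,m)],(463,-8),(120,60,45),12,True);print(r.x,r.fun)
r=fit([(c,m)],(463,-8),(120,60,45),12);print(r.x,r.fun)
B=box(*r.x,12,120,60,45)
# held green in tool frame: assume tcp-centred
s=manip.read_state();t=R.from_quat(s["orientation"]).apply([1,0,0]);yg=np.arctan2(t[1],t[0])
G=box(s["tcp_pos"][0],s["tcp_pos"][1],yg,s["tcp_pos"][2]-30,120,60,40)
crop(c,[B,G],"w3.png",0,260,60,420,2.2,1.6)
a=manip.camera("scene");b=manip.camera("side")
for k,sd in((a,(220,309)),(b,(231,293))):
    m2=cmask(k,BLK,sd);print(m2.sum());q=fit([(k,m2)],r.x[:2],(120,60,45),12);print(q.x,q.fun)
E
```

```text
[array([38, 32, 29], dtype=uint8), array([36, 29, 21], dtype=uint8), array([38, 30, 22], dtype=uint8), array([134, 102,  65], dtype=uint8), array([120, 104,  89], dtype=uint8)]
6190 41.25 180.0 103.75 222.5
[451.763 -17.752  -0.125 101.07   41.996] 0.16034337482973804
[460.258  -9.911   3.042] 0.4645677721815706
547
[453.881 -14.428  -0.417] 0.3538086532602072
799
[461.864 -13.564   3.237] 0.29154089670912164
```

View pics/w3.png

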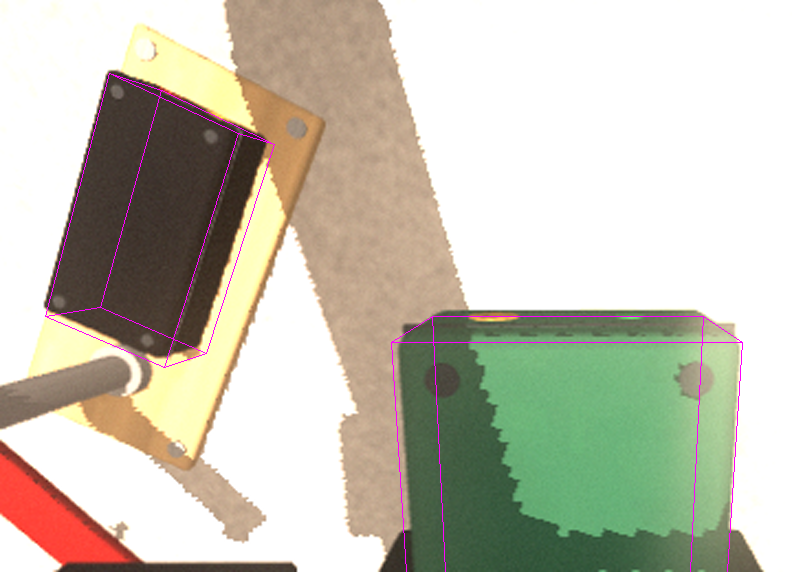

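The box outlines are slightly rounded, which biases the silhouette fit. The four screw dots on each top face give cleaner centres, so I'll use those.

Run:
```python
from h import *
np.set_printoptions(precision=2,suppress=True)
c=manip.camera("wrist");s=manip.read_state()
D=np.array([(117,91),(210,136),(58,302),(147,340)])/2.2+[60,0]-.5
P=np.array([onz(c,(y,x),57) for x,y in D])[:,:2];print(P,P.mean(0))
a=(P[0]+P[1]-P[2]-P[3])/2;b=(P[1]+P[3]-P[0]-P[2])/2
print("long",np.linalg.norm(a),np.arctan2(a[1],a[0]),"short",np.linalg.norm(b),np.arctan2(b[1],b[0])+np.pi/2)
# green held: two dots, in tool frame
r=R.from_quat(s["orientation"])
for z in(8,9,10,11):
  Q=np.array([onz(c,(y/2.2-.5,x/2.2+60-.5),s["tcp_pos"][2]+z) for x,y in((442,379),(697,379))])
  print(z,r.inv().apply(Q-s["tcp_pos"]))
print(s["tcp_pos"],R.from_quat(s["orientation"]).as_matrix()[:,0])
# hinge: top of red hub assumed z 148 at display (45,240)/1.25
print("hinge~",onz(c,(192,36),150), "foot",onz(c,(166,130),12))
```

```text
[[404.95 -29.85]
 [409.81  13.64]
 [509.16 -41.53]
 [513.52   2.72]] [459.36 -13.76]
long 104.56790320011812 3.0333606432110067 short 44.110158935949556 3.036868436131054
8 [[ 53.36 -21.85  -7.89]
 [ 53.38  22.94  -7.89]]
9 [[ 53.56 -21.68  -8.89]
 [ 53.58  22.77  -8.89]]
10 [[ 53.75 -21.51  -9.89]
 [ 53.77  22.61  -9.89]]
11 [[ 53.95 -21.34 -10.89]
 [ 53.97  22.44 -10.89]]
[467.97 209.85 298.45] [-0.95 -0.33  0.  ]
hinge~ [541.45 -19.28 150.  ] foot [541.   -11.88  12.  ]
```

Run:
```python
from h import *
np.set_printoptions(precision=4,suppress=True)
go(535,185,300,np.pi/2-.107)
```

```text
row [-55.3 -45.3  -1.7] [-0.0006 -0.002   0.4387] rows>=3.5 q7 now 1.39
```

Request:
step_arm(rows=[[[-15,-12,0,0,0,0.11],[-30,-24,0,0,0,0.22],[-45,-36,-1,0,0,0.33],[-55,-45,-1,0,0,0.439],[-55,-45,-1,0,0,0.439],[-55,-45,-1,0,0,0.439],[-55,-45,-1,0,0,0.439]]])

```text
clock: 5.85
tcp_pos: [534.3, 185.3, 300.0]
orientation: [0.053, 0.999, 0.0, -0.001]
ft_force: [0.8, 0.4, -4.2]
opening: 0.69
grasp_force: 25.0
```

Run:
```python
from h import *
np.set_printoptions(precision=3,suppress=True)
c=manip.camera("wrist");s=manip.read_state();print(s["tcp_pos"],s["orientation"],s["clock"])
crop(c,[],"w4.png",0,260,0,420,1.9,1.9)
np.savez("w4.npz",img=c["color"],**{k:c[k] for k in("mtx","k1","origin","orientation")},tcp=s["tcp_pos"],q=s["orientation"])
```

```text
[534.195 185.443 300.179] [ 0.053  0.999  0.    -0.001] 5.9
```

View pics/w4.png

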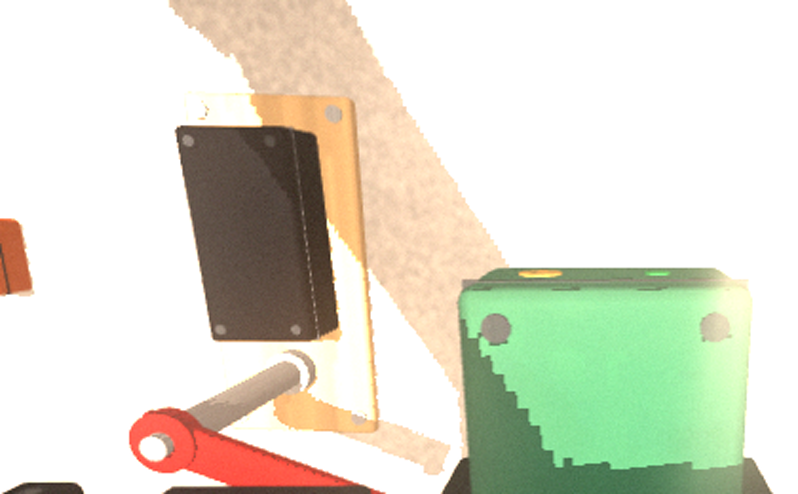

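The black dots are at (188,141), (269,141), (221,330) and (295,330) in the crop, and the green dots at (497,329) and (715,328).

```bash
cat >> h.py <<'E'
def dot(img,x,y,h=5):
    x0,y0=int(round(x)),int(round(y)); w=img[y0-h:y0+h+1,x0-h:x0+h+1].astype(float).sum(2)
    w=np.abs(w-np.median(w)); w[w<.45*w[3:-3,3:-3].max()]=0
    Y,X=np.mgrid[-h:h+1,-h:h+1]; w[np.hypot(X,Y)>h]=0
    return np.array([y0+(w*Y).sum()/w.sum(),x0+(w*X).sum()/w.sum()])
E
python3 - <<'E'
from h import *
np.set_printoptions(precision=2,suppress=True)
z=np.load("w4.npz");c={k:z[k] for k in("mtx","k1","origin","orientation")};c["k1"]=float(c["k1"])
r=R.from_quat(z["q"]);tcp=z["tcp"]
raw=np.array([(188,141),(269,141),(221,330),(295,330)])/1.9-.3
ref=np.array([dot(z["img"],x,y,4) for x,y in raw]);print(raw[:,::-1],ref)
for D in(raw[:,::-1],ref):
    P=np.array([onz(c,d,57) for d in D]);a=(P[0]+P[1]-P[2]-P[3])/2;b=(P[1]+P[3]-P[0]-P[2])/2
    print(P.mean(0)[:2],"tool",r.inv().apply(P.mean(0)-tcp)[:2],np.linalg.norm(a),np.arctan2(a[1],a[0]),np.linalg.norm(b),np.arctan2(b[1],b[0])+np.pi/2)
g=np.array([(497,329),(715,328)])/1.9-.3
g2=np.array([dot(z["img"],x,y,9) for x,y in g]);print(g[:,::-1],g2)
for D in(g[:,::-1],g2):
    print(r.inv().apply(np.array([onz(c,d,tcp[2]+10) for d in D])-tcp))
t=r.apply([1,0,0]);print("tool x yaw",np.arctan2(t[1],t[0]))
E
```

```text
[[ 73.91  98.65]
 [ 73.91 141.28]
 [173.38 116.02]
 [173.38 154.96]] [[ 73.54  98.43]
 [ 73.94 141.43]
 [173.12 115.37]
 [173.19 155.26]]
[458.42 -13.17] tool [  54.03 -205.54] 104.31802923511422 3.035794371059616 43.545073419023765 3.038531010475567
[458.2  -13.23] tool [  54.24 -205.62] 104.22417341752929 3.034346086241364 44.22035633491054 3.033292241242801
[[172.86 261.28]
 [172.33 376.02]] [[175.45 263.07]
 [170.32 373.35]]
[[ 53.2  -21.92  -9.93]
 [ 53.4   21.8   -9.93]]
[[ 52.2  -21.28  -9.93]
 [ 54.18  20.75  -9.93]]
tool x yaw 3.035681271924455
```

Request:
step_arm(rows=[[[9,-34,0,0,0,0],[18,-70,0,0,0,0],[27,-107,0,0,0,0],[36,-144,0,0,0,0],[45,-180,0,0,0,0],[53,-200,30,0,0,0],[53,-205.5,65,0,0,0],[53,-205.5,105,0,0,0],[53,-205.5,145,0,0,0],[53,-205.5,170,0,0,0]]])

```text
clock: 6.73
tcp_pos: [457.8, -13.4, 127.9]
orientation: [0.053, 0.999, 0.0, -0.002]
ft_force: [-0.8, 0.3, -3.2]
opening: 0.683
grasp_force: 25.0
```

Request:
step_arm(rows=[[[0,0,14,0,0,0],[0,0,26,0,0,0],[0,0,32,0,0,0],[0,0,35,0,0,0],[0,0,35,0,0,0],[0,0,35,0,0,0]]])

```text
clock: 7.23
tcp_pos: [460.8, -13.7, 96.3]
orientation: [0.054, 0.999, 0.0, 0.001]
ft_force: [0.6, 0.6, -3.1]
opening: 0.69
grasp_force: 25.0
```

Run:
```python
from h import *
np.set_printoptions(precision=3,suppress=True)
s=manip.read_state();print(s["tcp_pos"],s["orientation"],s["clock"],s["ft_force"])
a=manip.camera("scene");b=manip.camera("side")
ims=[]
for c,z in((a,1),(b,1)):
    q=proj(c,[458,-13,60])[0].astype(int);im=c["color"][q[0]-45:q[0]+35,q[1]-55:q[1]+45]
    ims.append(cv2.resize(np.clip(im*1.8,0,255).astype(np.uint8),None,fx=4,fy=4,interpolation=cv2.INTER_CUBIC))
cv2.imwrite("pics/p1.png",np.hstack(ims)[:,:,::-1])
go(*(np.array([534.2,185.44])+R.from_quat([.053,.999,0,0]).apply([53,-205.5,0])[:2]),87,np.pi/2-.107)
```

```text
[460.815 -13.689  96.278] [0.054 0.999 0.    0.001] 7.2333 [ 0.606  0.586 -3.103]
row [1.3 0.4 9.5] [ 0.001  0.002 -0.002] rows>=0.2 q7 now 1.48
```

View pics/p1.png

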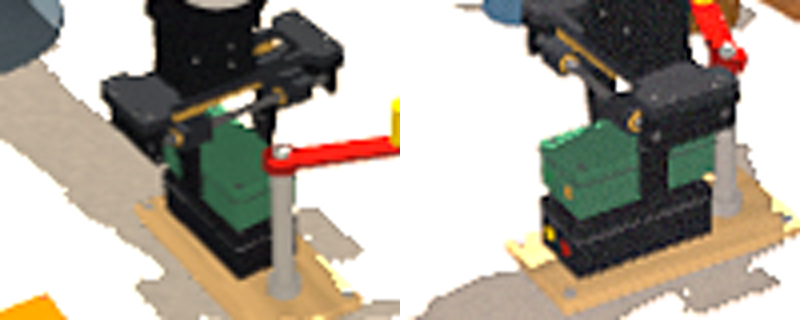

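The scene and side crops show the green case hovering in line about 9 mm above the black one. I'll recheck that the arm has settled before lowering.

Request:
step_arm(rows=[[[0,0,3,0,0,0],[0,0,5,0,0,0],[0,0,5,0,0,0],[0,0,5,0,0,0],[0,0,5,0,0,0]]])

```text
clock: 7.75
tcp_pos: [460.2, -14.0, 90.5]
orientation: [0.054, 0.999, 0.0, -0.0]
ft_force: [-0.2, 1.0, -4.0]
opening: 0.687
grasp_force: 25.0
```

Run:
```python
from h import *
np.set_printoptions(precision=3,suppress=True)
for i in range(3):
    manip.camera("side"); s=manip.read_state();print(s["tcp_pos"],s["clock"],s["ft_force"])
go(*(np.array([534.2,185.44])+R.from_quat([.053,.999,0,0]).apply([53,-205.5,0])[:2]),87,np.pi/2-.107)
```

```text
[460.266 -13.993  90.525] 7.8 [ 0.024 -0.103 -4.549]
[460.274 -13.982  90.547] 7.85 [-0.358  0.436 -3.448]
[460.313 -13.986  90.559] 7.9 [ 0.086 -0.157 -4.042]
row [0.6 0.6 3.6] [ 0.     0.    -0.002] rows>=0.1 q7 now 1.48
```

Request:
step_arm(rows=[[[0.5,0.5,1,0,0,0],[0.5,0.5,2,0,0,0],[0.5,0.5,2.8,0,0,0],[0.5,0.5,3.3,0,0,0],[0.5,0.5,3.6,0,0,0],[0.5,0.5,3.6,0,0,0],[0.5,0.5,3.6,0,0,0]]])

```text
clock: 8.48
tcp_pos: [459.7, -13.4, 87.1]
orientation: [0.054, 0.999, 0.0, -0.0]
ft_force: [-1.7, -0.8, 1.8]
opening: 0.692
grasp_force: 25.0
```

Contact: the vertical force went from −4 to +2 N. Releasing.

Request:
step_arm(rows=[[[0,0,0,0,0,0],[0,0,0,0,0,0],[0,0,0,0,0,0],[0,0,0,0,0,0],[0,0,0,0,0,0],[0,0,0,0,0,0]]], gripper=87)

```text
clock: 8.98
tcp_pos: [459.9, -13.4, 86.9]
orientation: [0.054, 0.999, 0.0, 0.0]
ft_force: [-0.4, 0.2, -0.4]
opening: 0.976
grasp_force: 0.0
```

Request:
step_arm(rows=[[[0,0,-15,0,0,0],[0,0,-45,0,0,0],[0,0,-85,0,0,0],[0,0,-125,0,0,0],[0,0,-165,0,0,0],[0,0,-205,0,0,0],[0,0,-213,0,0,0],[0,0,-213,0,0,0],[0,0,-213,0,0,0]]])

```text
clock: 9.73
tcp_pos: [459.4, -13.4, 299.4]
orientation: [0.054, 0.999, 0.0, -0.0]
ft_force: [-0.2, 0.7, -0.4]
opening: 1.003
grasp_force: 0.0
```

Run:
```python
from h import *
np.set_printoptions(precision=3,suppress=True)
c=manip.camera("wrist");s=manip.read_state();print(s["tcp_pos"],s["clock"])
g=c["color"].astype(float);m=cmask(c,G2,proj(c,[459,-13,97])[0])
ys,xs=np.nonzero(m);print(m.sum(),ys.min(),ys.max(),xs.min(),xs.max())
for t in("keeper_knob","keeper_hinge","case_bottom","case_mid"):
    for d in manip.tip_of(c,t)[:1]: print(t,d)
go(500,-366,280,np.pi/2+.34)
im=cv2.resize(np.clip(c["color"][60:300,220:420]*1.8,0,255).astype(np.uint8),None,fx=2.5,fy=2.5,interpolation=cv2.INTER_CUBIC)
b=manip.camera("side");q=proj(b,[458,-13,60])[0].astype(int)
a=manip.camera("scene");q2=proj(a,[458,-13,60])[0].astype(int)
k=[cv2.resize(np.clip(v["color"][w[0]-30:w[0]+30,w[1]-30:w[1]+30]*1.8,0,255).astype(np.uint8),(300,300),interpolation=cv2.INTER_CUBIC) for v,w in((a,q2),(b,q))]
cv2.imwrite("pics/p2.png",np.hstack([im,np.vstack(k)])[:,:,::-1])
```

```text
[458.794 -13.449 298.35 ] 9.7833
5467 120 235 292 348
keeper_knob {'at': [344.1, 417.8], 'score': 0.59}
keeper_hinge {'at': [281.1, 314.4], 'score': 0.97}
case_mid {'at': [176.5, 320.4], 'score': 0.57}
row [ -79.1 -346.    18.2] [ 0.    -0.004 -0.449] rows>=8.5 q7 now 1.41
```

View pics/p2.png

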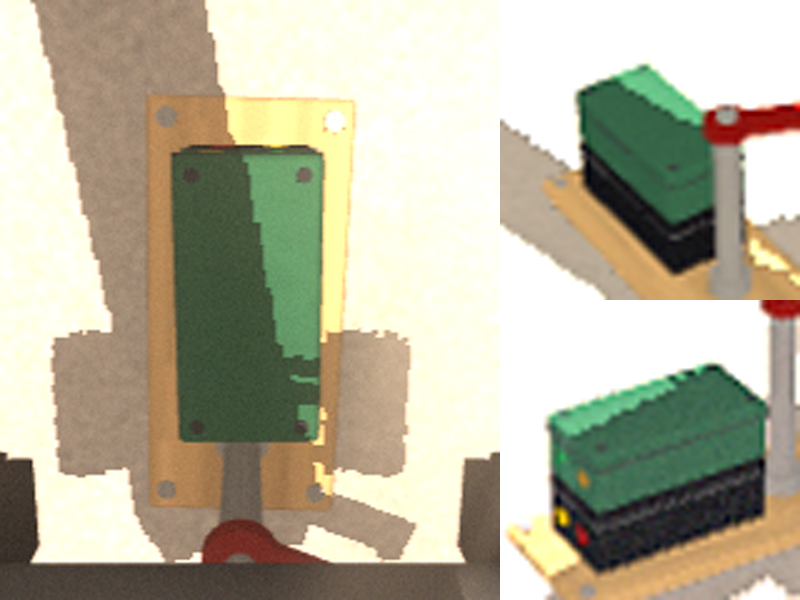

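The green case sits flush on the black one in all three views. Next is the middle orange case.

Request:
step_arm(rows=[[[-9,-39,2,0,0,-0.06],[-18,-78,4,0,0,-0.12],[-27,-117,6,0,0,-0.18],[-36,-156,8,0,0,-0.24],[-45,-195,10,0,0,-0.3],[-54,-234,12,0,0,-0.36],[-63,-273,15,0,0,-0.42],[-72,-312,18,0,0,-0.449],[-79,-346,18,0,0,-0.449],[-79,-346,18,0,0,-0.449]]])

```text
clock: 10.92
tcp_pos: [498.4, -374.2, 280.7]
orientation: [-0.164, 0.986, -0.002, -0.002]
ft_force: [-0.6, -0.3, 0.1]
opening: 1.0
grasp_force: 0.0
```

Request:
step_arm(rows=[[[0,0,0,0,0,0],[0,0,0,0,0,0],[0,0,0,0,0,0],[0,0,0,0,0,0]]])

```text
clock: 11.25
tcp_pos: [501.3, -364.2, 281.9]
orientation: [-0.171, 0.985, 0.0, 0.0]
ft_force: [0.1, 0.2, 0.1]
opening: 0.999
grasp_force: 0.0
```

Run:
```python
from h import *
np.set_printoptions(precision=3,suppress=True)
c=manip.camera("wrist");s=manip.read_state();print(s["tcp_pos"],s["clock"])
m=cmask(c,O2,proj(c,[501,-366,20])[0]);ys,xs=np.nonzero(m);print(m.sum(),ys.min(),ys.max(),xs.min(),xs.max())
r=fit([(c,m)],(501,-366),(120,60,35),0,True);print(r.x,r.fun)
r=fit([(c,m)],(501,-366),(120,60,35),0);print(r.x,r.fun)
r0,c0=max(ys.min()-25,0),xs.min()-55
crop(c,[],"o1.png",r0,r0+150,c0,c0+190,4,1.8);print(r0,c0)
t=R.from_quat(s["orientation"]).apply([1,0,0]);print("toolx yaw",np.arctan2(t[1],t[0]))
np.savez("o1.npz",img=c["color"],**{k:c[k] for k in("mtx","k1","origin","orientation")},tcp=s["tcp_pos"],q=s["orientation"])
```

```text
[ 501.289 -364.409  282.055] 11.3
5246 116 219 289 342
[ 498.232 -367.963    0.366  114.844   56.011] 0.017521472942970552
[ 500.221 -366.773    0.363] 0.11017395139527408
91 234
toolx yaw -2.7989841675370384
```

View pics/o1.png

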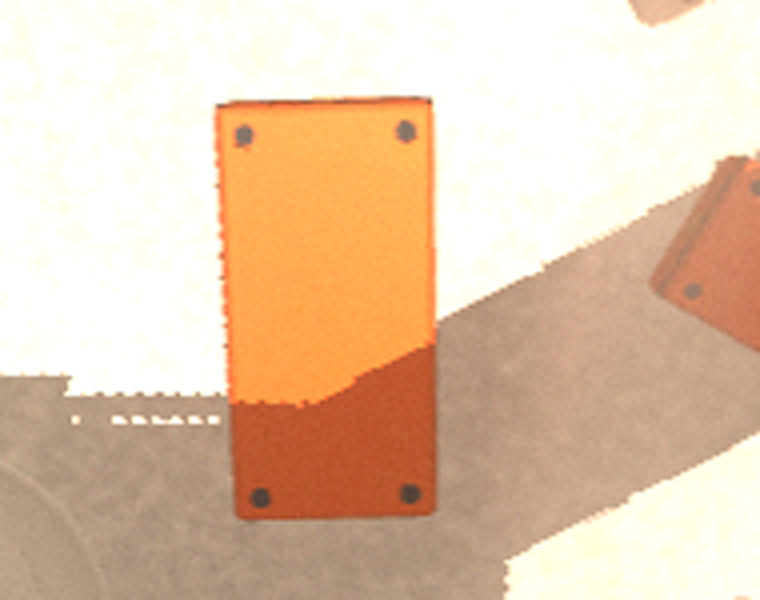

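The crop confirms the middle orange case: about 115 x 56 mm apparent, the same ratio as the 120 x 60 green one. Its dots are at (244,135), (406,132), (260,497) and (410,494), and the smaller case is clear to the right at x > 650.

Run:
```python
from h import *
np.set_printoptions(precision=3,suppress=True)
z=np.load("o1.npz");c={k:z[k] for k in("mtx","k1","origin","orientation")};c["k1"]=float(c["k1"])
D=np.array([(244,135),(406,132),(260,497),(410,494)])/4+[234,91]-.375
P=np.array([onz(c,(y,x),35) for x,y in D]);a=(P[0]+P[1]-P[2]-P[3])/2;b=(P[1]+P[3]-P[0]-P[2])/2
yaw=np.arctan2(a[1],a[0]);print(P.mean(0),np.linalg.norm(a),yaw,np.linalg.norm(b),np.arctan2(b[1],b[0])+np.pi/2)
s=manip.read_state();print(s["tcp_pos"])
go(P.mean(0)[0],P.mean(0)[1],27,yaw+np.pi/2)
```

```text
[ 498.668 -367.721   35.   ] 103.82606735107596 -2.7739404701608805 44.124132288814806 3.50378554740972
[ 501.289 -364.409  282.055]
row [  3.7  -2.4 255.1] [ 0.001  0.001 -0.025] rows>=6.1 q7 now 2.60
```

Request:
step_arm(rows=[[[1,-1,30,0,0,-0.01],[3.7,-2.4,70,0,0,-0.02],[3.7,-2.4,110,0,0,-0.02],[3.7,-2.4,145,0,0,-0.02],[3.7,-2.4,160,0,0,-0.02],[3.7,-2.4,160,0,0,-0.02],[3.7,-2.4,160,0,0,-0.02]]])

```text
clock: 11.88
tcp_pos: [498.3, -368.8, 121.8]
orientation: [-0.18, 0.984, 0.0, -0.0]
ft_force: [0.4, -0.3, 0.5]
opening: 1.001
grasp_force: 0.0
```

Run:
```python
from h import *
np.set_printoptions(precision=3,suppress=True)
s=manip.read_state();print(s["tcp_pos"],s["joints"])
go(498.67,-367.72,27,-2.774+np.pi/2)
```

```text
[ 498.257 -368.787  121.834] [ 0.394  0.512  0.239  1.798 -0.155  0.851  2.638]
row [-0.8  0.8 94.8] [ 0.001 -0.    -0.006] rows>=2.3 q7 now 2.64
```

Request:
step_arm(rows=[[[-0.5,1,20,0,0,0.01],[-0.5,1,45,0,0,0.02],[-0.5,1,70,0,0,0.02],[-0.5,1,86,0,0,0.02],[-0.5,1,95,0,0,0.02],[-0.5,1,95,0,0,0.02],[-0.5,1,95,0,0,0.02],[-0.5,1,95,0,0,0.02]]])

```text
clock: 12.55
tcp_pos: [499.5, -369.2, 28.9]
orientation: [-0.169, 0.986, -0.001, 0.001]
ft_force: [0.6, 0.2, 0.2]
opening: 1.002
grasp_force: 0.0
```

Request:
step_arm(rows=[[[0,0,0,0,0,0],[0,0,0,0,0,0],[0,0,0,0,0,0],[0,0,0,0,0,0],[0,0,0,0,0,0],[0,0,0,0,0,0],[0,0,0,0,0,0],[0,0,0,0,0,0]]], gripper=40, grip_force=20)

```text
clock: 13.22
tcp_pos: [498.3, -368.4, 27.1]
orientation: [-0.169, 0.986, -0.0, 0.0]
ft_force: [-0.8, 1.7, 1.7]
opening: 0.687
grasp_force: 19.9
```

Run:
```python
from h import *
np.set_printoptions(precision=3,suppress=True)
s=manip.read_state();print(s["tcp_pos"],s["joints"])
go(458,-13,300,np.pi/2-.107)
```

```text
[ 498.282 -368.409   27.07 ] [ 0.431  0.638  0.189  1.846 -0.18   0.674  2.636]
row [ -80.7  348.4 -273. ] [-0.     0.     0.447] rows>=10.8 q7 now 2.64
```

Request:
step_arm(rows=[[[0,0,-15,0,0,0],[0,0,-45,0,0,0],[0,0,-85,0,0,0.05],[-5,10,-125,0,0,0.15],[-10,30,-160,0,0,0.25],[-18,60,-190,0,0,0.34],[-26,90,-220,0,0,0.42],[-34,115,-250,0,0,0.447],[-41,140,-273,0,0,0.447],[-41,140,-273,0,0,0.447]]])

```text
clock: 14.05
tcp_pos: [492.8, -217.1, 304.4]
orientation: [0.049, 0.999, 0.001, 0.004]
ft_force: [0.4, 0.8, -2.0]
opening: 0.692
grasp_force: 19.9
```

Request:
step_arm(rows=[[[0,0,0,0,0,0],[0,0,0,0,0,0],[0,0,0,0,0,0],[0,0,0,0,0,0],[0,0,0,0,0,0]]])

```text
clock: 14.47
tcp_pos: [489.5, -223.6, 298.6]
orientation: [0.054, 0.999, 0.0, -0.001]
ft_force: [1.1, -0.5, -2.2]
opening: 0.689
grasp_force: 19.9
```

Run:
```python
from h import *
np.set_printoptions(precision=2,suppress=True)
c=manip.camera("wrist");s=manip.read_state();print(s["tcp_pos"],s["orientation"],s["clock"],s["joints"][6])
np.savez("o2.npz",img=c["color"],**{k:c[k] for k in("mtx","k1","origin","orientation")},tcp=s["tcp_pos"],q=s["orientation"])
r=R.from_quat(s["orientation"])
def loc(P0,z,h,thr):  # predicted dot -> local dark centroid
    out=[]
    g=cv2.GaussianBlur(c["color"],(3,3),0).astype(float).sum(2)
    for p in P0:
        q=proj(c,p)[0];y0,x0=np.round(q).astype(int);w=g[y0-h:y0+h+1,x0-h:x0+h+1]
        bg=cv2.medianBlur(w.astype(np.float32),5) if 0 else np.median(w)
        print(" pred",q,"med",bg,"min",w.min(),np.unravel_index(w.argmin(),w.shape))
        out.append(q)
    return out
# column green predicted dots at z 97
yaw=3.035;C=np.array([458.3,-13.2,97])
G=C+R.from_euler('z',yaw).apply([[52.2,-22,0],[52.2,22,0],[-52.2,-22,0],[-52.2,22,0]])
loc(G,97,7,0)
O=s["tcp_pos"]+r.apply([[52.2,-22,-8],[52.2,22,-8]]);loc(O,0,10,0)
m=cmask(c,G2,proj(c,[458,-13,97])[0]);print(m.sum())
mo=cmask(c,O2,proj(c,O.mean(0))[0]);ys,xs=np.nonzero(mo);print(mo.sum(),ys.min(),xs.min(),xs.max())
```

```text
[ 489.62 -223.46  298.88] [ 0.05  1.    0.   -0.  ] 14.5167 1.8869377606074325
 pred [ 70.93 566.9 ] med 263.0 min 197.0 (np.int64(9), np.int64(4))
 pred [ 71.33 518.51] med 294.0 min 263.0 (np.int64(9), np.int64(8))
 pred [182.17 545.62] med 261.0 min 209.0 (np.int64(6), np.int64(6))
 pred [182.3  501.49] med 251.0 min 171.0 (np.int64(0), np.int64(0))
 pred [175.06 262.25] med 344.0 min 225.0 (np.int64(9), np.int64(11))
 pred [175.03 375.81] med 245.0 min 170.0 (np.int64(8), np.int64(1))
7238
20329 114 240 387
```

```bash
cat >> h.py <<'E'
def cdot(c,P,ch,h):
    i=cv2.GaussianBlur(c["color"],(3,3),0).astype(float); k=i[...,ch]/(i.sum(2)+1); out=[]
    for p in P:
        y0,x0=np.round(proj(c,p)[0]).astype(int); w=k[y0-h:y0+h+1,x0-h:x0+h+1]
        d=np.median(w)-w; b=(d>.5*np.sort(d.ravel())[-6]).astype(np.uint8)
        n,l,st,ce=cv2.connectedComponentsWithStats(b); j=1+np.argmax(st[1:,4]-.5*np.hypot(*(ce[1:]-h).T)**2*0)
        out.append([y0-h+ce[j,1],x0-h+ce[j,0],st[j,4],d.max()])
    return np.array(out)
def load(n):
    z=np.load(n);c={k:z[k] for k in("mtx","k1","origin","orientation")};c["k1"]=float(c["k1"]);c["color"]=z["img"];return c,z["tcp"],R.from_quat(z["q"])
E
python3 - <<'E'
from h import *
np.set_printoptions(precision=2,suppress=True)
c,tcp,r=load("o2.npz")
G=np.array([458.3,-13.2,97])+R.from_euler('z',3.035).apply([[52.2,-22,0],[52.2,22,0],[-52.2,-22,0],[-52.2,22,0]])
d=cdot(c,G,1,7);print(d)
P=np.array([onz(c,q[:2],97) for q in d]);T=r.inv().apply(P-tcp);print(T,T.mean(0))
for b in(P[0]+P[1]-P[2]-P[3],P[0]-P[1]+P[2]-P[3]): print(np.linalg.norm(b)/2,np.arctan2(b[1],b[0]))
O=tcp+r.apply([[53,-22,-8],[53,22,-8]]);d=cdot(c,O,0,11);print(d)
Q=np.array([onz(c,q[:2],tcp[2]+8) for q in d]);print(r.inv().apply(Q-tcp))
t=r.apply([1,0,0]);print(np.arctan2(t[1],t[0]))
E
```

```text
[[ 70.86 566.92  37.     0.07]
 [ 71.45 518.29  31.     0.04]
 [185.76 549.88  42.     0.07]
 [182.13 501.78  23.     0.08]]
[[105.8  227.52 202.11]
 [105.56 183.33 202.11]
 [ -2.36 232.64 201.9 ]
 [  1.44 183.97 201.9 ]] [ 52.61 206.86 202.  ]
106.17975390976198 3.0602648390915377
46.46298987562199 1.423934114175619
[[177.5  258.71 166.     0.19]
 [174.44 372.57 160.     0.06]]
[[ 51.22 -23.44  -7.9 ]
 [ 52.41  20.75  -7.89]]
3.0330846179355473
```

```bash
cat >> h.py <<'E'
def disc(c,p,rad,h):
    "disc-vs-ring contrast filter on dark grey dots, subpixel peak"
    i=np.log(c["color"].astype(float)+8); ch=i.max(2)
    Y,X=np.mgrid[-20:21,-20:21];D=np.hypot(X,Y);k=np.clip(rad+.5-D,0,1);g=((D>rad+1)&(D<rad*1.7+2)).astype(float)
    f=cv2.filter2D(ch,-1,g/g.sum())-cv2.filter2D(ch,-1,k/k.sum())
    y0,x0=np.round(proj(c,p)[0]).astype(int);w=f[y0-h:y0+h+1,x0-h:x0+h+1];y,x=np.unravel_index(w.argmax(),w.shape)
    v=np.clip(f[y0-h+y-2:y0-h+y+3,x0-h+x-2:x0-h+x+3]-.6*w.max(),0,None);yy,xx=np.mgrid[-2:3,-2:3]
    return y0-h+y+(v*yy).sum()/v.sum(),x0-h+x+(v*xx).sum()/v.sum(),w.max()
E
python3 - <<'E'
from h import *
np.set_printoptions(precision=2,suppress=True)
for n,dz,F,zt in(("w4.npz",10,G2,0),("o2.npz",8,O2,0)):
    c,tcp,r=load(n);print(n)
    for rad in(4,5,6):
        d=[disc(c,tcp+r.apply([53,y,-dz]),rad,10) for y in(-22,22)]
        print(rad,np.array(d).round(2).tolist(),r.inv().apply(np.array([onz(c,q[:2],tcp[2]+dz) for q in d])-tcp)[:,:2].tolist())
    m=cmask(c,F,proj(c,tcp+r.apply([50,0,-dz]))[0])
    cols=np.arange(265,365,5);top=np.array([np.nonzero(m[:,k])[0].min() for k in cols]);print(top)
    xl=[(np.nonzero(m[k])[0].min(),np.nonzero(m[k])[0].max()) for k in range(160,235,15)];print(xl)
    pt=np.polyfit(cols,top,1);print("slope",pt[0])
c,tcp,r=load("o2.npz")
G=np.array([458.3,-13.2,97])+R.from_euler('z',3.035).apply([[52.2,-22,0],[52.2,22,0],[-52.2,-22,0],[-52.2,22,0]])
d=[disc(c,p,3,5) for p in G];T=r.inv().apply(np.array([onz(c,q[:2],97) for q in d])-tcp);print(np.array(d),T,T.mean(0))
E
```

```text
w4.npz
4 [[177.47, 261.99, 0.22], [169.97, 371.94, 0.13]] [[51.41133813172225, -21.736393505914325], [54.31125693143881, 20.21194132066403]]
5 [[175.78, 262.09, 0.24], [171.14, 372.88, 0.14]] [[52.067314090317375, -21.667955935156872], [53.86172056025999, 20.586905965515907]]
6 [[172.13, 261.73, 0.3], [172.02, 373.99, 0.16]] [[53.481696199723785, -21.738293441975564], [53.52208812307566, 21.02671574883545]]
[150 150 150 150 150 150 150 150 150 150 150 150 151 150 149 142 142 142
 150 151]
[(np.int64(242), np.int64(375)), (np.int64(245), np.int64(368)), (np.int64(248), np.int64(380)), (np.int64(249), np.int64(387)), (np.int64(248), np.int64(387))]
slope -0.04466165413533818
o2.npz
4 [[174.28, 257.99, 0.44], [174.02, 368.46, 0.28]] [[52.48932524374242, -23.650771596969168], [52.57555480363632, 19.15448665408641]]
5 [[176.29, 258.93, 0.6], [174.05, 370.01, 0.33]] [[51.69654338201181, -23.327195498181894], [52.564625275411906, 19.754331293817415]]
6 [[177.18, 258.96, 0.76], [174.12, 370.99, 0.38]] [[51.34449841790943, -23.33378690762601], [52.537539809202066, 20.135918827414148]]
[148 147 114 115 115 115 115 116 116 116 117 117 117 118 118 118 118 145
 146 145]
[(np.int64(242), np.int64(373)), (np.int64(241), np.int64(364)), (np.int64(243), np.int64(371)), (np.int64(244), np.int64(370)), (np.int64(245), np.int64(370))]
slope 0.07819548872180432
[[ 71.19 567.19   0.28]
 [ 72.17 518.83   0.12]
 [183.1  547.19   0.35]
 [183.38 501.79   0.32]] [[105.52 227.82 202.11]
 [104.94 183.93 202.1 ]
 [  0.39 229.44 201.9 ]
 [  0.15 184.17 201.9 ]] [ 52.75 206.34 202.  ]
```

The dot pattern shows the orange case sits about 0.028 rad turned in the jaws, as expected from the joint-limit-restricted grasp, with its centre at the TCP. I'm turning +0.027 to compensate while moving over the column.

Request:
step_arm(rows=[[[9,36,0,0,0,0.01],[18,72,0,0,0,0.02],[27,108,0,0,0,0.027],[36,144,0,0,0,0.027],[45,175,0,0,0,0.027],[53.4,200,25,0,0,0.027],[53.4,205.8,60,0,0,0.027],[53.4,205.8,95,0,0,0.027],[53.4,205.8,125,0,0,0.027],[53.4,205.8,150,0,0,0.027]]])

```text
clock: 15.35
tcp_pos: [458.0, -12.5, 147.7]
orientation: [0.067, 0.998, -0.0, -0.001]
ft_force: [0.0, -0.5, -2.3]
opening: 0.689
grasp_force: 19.9
```

Request:
step_arm(rows=[[[0,0,6,0,0,0],[0,0,12,0,0,0],[0,0,17,0,0,0],[0,0,19,0,0,0],[0,0,19,0,0,0],[0,0,19,0,0,0],[0,0,19,0,0,0]]])

```text
clock: 15.93
tcp_pos: [459.7, -12.3, 131.8]
orientation: [0.067, 0.998, 0.0, 0.001]
ft_force: [0.4, -0.2, -2.9]
opening: 0.689
grasp_force: 19.9
```

Run:
```python
from h import *
np.set_printoptions(precision=3,suppress=True)
s=manip.read_state();print(s["tcp_pos"],s["clock"],s["ft_force"],s["joints"][6])
r=R.from_quat([0,0,0,1]);_,tcp,r=load("o2.npz");p=tcp+r.apply([53.4,205.8,174.9]);print("target",p)
go(*p,np.pi/2+3.034-.028)
a=manip.camera("scene");b=manip.camera("side")
# silhouette check: hovering orange vs expected
```

```text
[459.655 -12.337 131.833] 15.9333 [ 0.36  -0.188 -2.936] 1.435650431274833
target [458.482 -13.031 124.104]
row [ 1.1 -0.8  7.7] [0.001 0.002 0.002] rows>=0.2 q7 now 1.44
```

Request:
step_arm(rows=[[[0.8,-0.7,2,0,0,0],[0.8,-0.7,4,0,0,0],[0.8,-0.7,4.5,0,0,0],[0.8,-0.7,4.5,0,0,0],[0.8,-0.7,4.5,0,0,0]]])

```text
clock: 16.45
tcp_pos: [458.0, -13.0, 126.3]
orientation: [0.067, 0.998, 0.0, -0.0]
ft_force: [-0.5, 0.1, -2.2]
opening: 0.687
grasp_force: 19.9
```

Run:
```python
from h import *
np.set_printoptions(precision=3,suppress=True)
s=manip.read_state();print(s["tcp_pos"],s["clock"],s["ft_force"])
go(458.48,-13.03,124.1,np.pi/2+3.034-.028)
```

```text
[458.016 -12.967 126.303] 16.45 [-0.541  0.121 -2.244]
row [-0.5 -0.   2.2] [ 0.    -0.     0.002] rows>=0.1 q7 now 1.44
```

Request:
step_arm(rows=[[[-0.4,0,0.7,0,0,0],[-0.4,0,1.4,0,0,0],[-0.4,0,2,0,0,0],[-0.4,0,2.4,0,0,0],[-0.4,0,2.6,0,0,0],[-0.4,0,2.6,0,0,0],[-0.4,0,2.6,0,0,0]]])

```text
clock: 17.03
tcp_pos: [458.5, -13.0, 124.0]
orientation: [0.067, 0.998, 0.0, -0.0]
ft_force: [-1.6, 0.2, 1.1]
opening: 0.691
grasp_force: 19.9
```

Request:
step_arm(rows=[[[0,0,0,0,0,0],[0,0,0,0,0,0],[0,0,0,0,0,0],[0,0,0,0,0,0],[0,0,0,0,0,0],[0,0,0,0,0,0]]], gripper=87)

```text
clock: 17.53
tcp_pos: [458.6, -13.0, 123.8]
orientation: [0.067, 0.998, 0.0, 0.0]
ft_force: [0.5, -0.3, -0.6]
opening: 0.985
grasp_force: 0.0
```

Request:
step_arm(rows=[[[0,0,-15,0,0,0],[0,0,-45,0,0,0],[0,0,-85,0,0,0],[0,0,-125,0,0,0],[0,0,-165,0,0,0],[0,0,-190,0,0,0],[0,0,-190,0,0,0],[0,0,-190,0,0,0],[0,0,-190,0,0,0]]])

```text
clock: 18.28
tcp_pos: [457.8, -13.0, 312.9]
orientation: [0.067, 0.998, -0.0, -0.001]
ft_force: [-0.8, 1.1, -0.2]
opening: 0.997
grasp_force: 0.0
```

Run:
```python
from h import *
np.set_printoptions(precision=2,suppress=True)
c=manip.camera("wrist");s=manip.read_state();print(s["tcp_pos"],s["clock"])
tcp=np.array(s["tcp_pos"]);r=R.from_quat(s["orientation"])
O=np.array([458.5,-13.1,132])+R.from_euler('z',3.034).apply([[52.2,-22,0],[52.2,22,0],[-52.2,-22,0],[-52.2,22,0]])
d=np.array([disc(c,p,4,6) for p in O]);P=np.array([onz(c,q[:2],132) for q in d]);print(d,P.mean(0))
for b in(P[0]+P[1]-P[2]-P[3],P[1]-P[0]+P[3]-P[2]): print(np.linalg.norm(b)/2,np.arctan2(b[1],b[0]))
a=manip.camera("scene");b=manip.camera("side")
for n,k in(("wrist",c),("scene",a),("side",b)):
    for t,z in(("keeper_knob",184),("keeper_hinge",140)):
        for q in manip.tip_of(k,t)[:2]: print(n,t,round(q["score"],2),np.array(q["at"]),onz(k,q["at"],z)[:2])
# yellow knob blob & red arm blobs
Y=lambda r,g,b:(r>90)&(g>.65*r)&(b<.4*r)
for k,sd in((a,(195,352)),(b,(172,312))):
    m=cmask(k,Y,sd);ys,xs=np.nonzero(m);print("yellow",m.sum(),ys.min(),ys.max(),xs.min(),xs.max(),onz(k,(ys.mean(),xs.mean()),166))
```

```text
[457.53 -13.03 312.33] 18.3333
[[134.05 341.49   0.55]
 [135.26 293.61   0.45]
 [240.1  342.28   0.48]
 [241.13 298.21   0.4 ]] [459.08 -13.17 132.  ]
104.0149374662705 3.0325137840644194
43.825453582691296 -1.67952393842724
wrist keeper_knob 0.58 [330.9 419.2] [588.54  61.02]
wrist keeper_hinge 0.92 [274.9 314.7] [543.41 -28.81]
scene keeper_knob 0.55 [191.  353.8] [595.53  66.15]
scene keeper_hinge 0.49 [210.  322.5] [560.74 -31.93]
side keeper_knob 0.73 [234.4 289.8] [ 308.06 -202.22]
side keeper_knob 0.6 [165.3 310.1] [594.33  68.92]
side keeper_hinge 0.53 [192.2 317.8] [551.86 -20.67]
yellow 343 205 227 417 438 [807.79 162.39 166.  ]
yellow 289 151 177 303 319 [628.62 105.52 166.  ]
```

The orange case is at (459.1, −13.2) with yaw 3.033, so it is square on the green one. Next I'll locate the hinge by triangulating from the saved frame, and measure the knob up close.

Run:
```python
from h import *
np.set_printoptions(precision=2,suppress=True)
c,tcp,r=load("w4.npz")
for z in(148,152,156): print(z,onz(c,(447/1.9-.3,157/1.9-.3),z))
go(632,45,310,np.pi/2-.107)
```

```text
148 [547.34 -29.67 148.  ]
152 [546.08 -26.61 152.  ]
156 [544.83 -23.55 156.  ]
row [-164.3   80.7    3.3] [-0.   -0.   -0.03] rows>=4.4 q7 now 1.38
```

Request:
step_arm(rows=[[[-36,18,2,0,0,-0.01],[-73,36,3,0,0,-0.02],[-110,54,3,0,0,-0.03],[-147,72,3,0,0,-0.03],[-164,81,3,0,0,-0.03],[-164,81,3,0,0,-0.03],[-164,81,3,0,0,-0.03],[-164,81,3,0,0,-0.03],[-164,81,3,0,0,-0.03]]])

```text
clock: 19.48
tcp_pos: [630.9, 44.6, 311.1]
orientation: [0.052, 0.999, -0.0, -0.0]
ft_force: [1.0, -0.1, -0.5]
opening: 0.998
grasp_force: 0.0
```

Run:
```python
from h import *
np.set_printoptions(precision=2,suppress=True)
c=manip.camera("wrist");s=manip.read_state();print(s["tcp_pos"],s["clock"])
np.savez("k1.npz",img=c["color"],**{k:c[k] for k in("mtx","k1","origin","orientation")},tcp=s["tcp_pos"],q=s["orientation"])
Y=lambda r,g,b:(r>70)&(g>.55*r)&(b<.35*r)
p=proj(c,[590,62,184])[0];m=cmask(c,Y,p);ys,xs=np.nonzero(m)
print("pred",p,m.sum(),ys.min(),ys.max(),xs.min(),xs.max())
RD=lambda r,g,b:(r>40)&(g<.35*r)&(b<.4*r)
p=proj(c,[565,20,148])[0];m2=cmask(c,RD,p);y2,x2=np.nonzero(m2);print("red",p,m2.sum(),y2.min(),y2.max(),x2.min(),x2.max())
W=np.array([onz(c,q,148)[:2] for q in zip(y2[::7],x2[::7])]);mu=W.mean(0);u,sv,vt=np.linalg.svd(W-mu);d=vt[0];t=(W-mu)@d
print("arm axis",mu,d,np.degrees(np.arctan2(d[1],d[0])),t.min(),t.max(),mu+d*t.min(),mu+d*t.max(),np.abs((W-mu)@vt[1]).max())
for z in(184,166,150): print(z,onz(c,((ys.min()+ys.max())/2,(xs.min()+xs.max())/2),z))
for t,z in(("keeper_knob",184),("keeper_hinge",140)):
    for q in manip.tip_of(c,t)[:1]: print(t,round(q["score"],2),np.array(q["at"]),onz(c,q["at"],z)[:2])
```

```text
[630.94  44.61 311.3 ] 19.5333
pred [151.52 335.78] 448 138 163 319 340
red [121.59 282.07] 464 253 284 253 270
arm axis [700.89 -18.51] [ 0.99 -0.17] -9.89092939366091 -17.076575992489744 15.906239570016666 [684.06 -15.58] [716.56 -21.24] 8.045872551751122
184 [588.71  57.27 184.  ]
166 [591.18  57.55 166.  ]
150 [593.38  57.8  150.  ]
keeper_hinge 0.88 [103.5 228.4] [545.53 -24.78]
```

Request:
step_arm(rows=[[[4,1,0,0,0,0.12],[8,2,0,0,0,0.24],[13,3,0,0,0,0.36],[17,4,0,0,0,0.48],[21,5,0,0,0,0.6],[25,5,0,0,0,0.72],[29,6,0,0,0,0.84],[34,7,0,0,0,0.96],[38,8,0,0,0,1.08],[42.5,8.2,0,0,0,1.2]]])

```text
clock: 20.47
tcp_pos: [589.8, 57.9, 311.3]
orientation: [0.609, 0.793, 0.0, -0.0]
ft_force: [-0.1, -0.3, -0.0]
opening: 1.001
grasp_force: 0.0
```

Request:
step_arm(rows=[[[0,0,0,0,0,0.12],[0,0,0,0,0,0.24],[0,0,0,0,0,0.36],[0,0,0,0,0,0.48],[0,0,0,0,0,0.6],[0,0,0,0,0,0.7],[0,0,0,0,0,0.766],[0,0,0,0,0,0.766],[0,0,0,0,0,0.766],[0,0,0,0,0,0.766]]])

```text
clock: 21.3
tcp_pos: [590.2, 57.9, 311.1]
orientation: [0.859, 0.511, 0.0, -0.0]
ft_force: [-0.5, 0.4, -0.5]
opening: 1.002
grasp_force: 0.0
```

Run:
```python
from h import *
np.set_printoptions(precision=2,suppress=True)
c=manip.camera("wrist");s=manip.read_state();print(s["tcp_pos"],s["clock"],s["joints"])
Y=lambda r,g,b:(r>70)&(g>.55*r)&(b<.35*r)
p=proj(c,[589.5,57.2,184])[0];m=cmask(c,Y,p);ys,xs=np.nonzero(m)
print("pred",p,m.sum(),ys.min(),ys.max(),xs.min(),xs.max(),onz(c,(p[0],(xs.min()+xs.max())/2),184),"end rows z184:",onz(c,(ys.min(),p[1]),184),onz(c,(ys.max(),p[1]),184))
go(589.5,57.2,175,-.5)
```

```text
[590.24  57.85 311.02] 21.35 [-0.56  0.3   0.5   1.67 -0.15  1.21 -0.52]
pred [203.95 319.88] 554 183 212 310 331 [589.94  56.96 184.  ] end rows z184: [597.72  72.37 184.  ] [586.26  51.22 184.  ]
row [ -1.   -0.3 136. ] [ 0. -0.  0.] rows>=3.3 q7 now -0.52
```

Request:
step_arm(rows=[[[0,0,35,0,0,0],[0,0,70,0,0,0],[0,0,100,0,0,0],[0,0,122,0,0,0],[0,0,132,0,0,0],[0,0,135,0,0,0],[0,0,135,0,0,0],[0,0,135,0,0,0]]])

```text
clock: 22.02
tcp_pos: [591.5, 57.9, 177.3]
orientation: [0.86, 0.511, 0.001, 0.0]
ft_force: [0.2, 0.0, -0.8]
opening: 1.002
grasp_force: 0.0
```

Request:
step_arm(rows=[[[0,0,0,0,0,0],[0,0,0,0,0,0],[0,0,0,0,0,0],[0,0,0,0,0,0],[0,0,0,0,0,0],[0,0,0,0,0,0],[0,0,0,0,0,0],[0,0,0,0,0,0],[0,0,0,0,0,0],[0,0,0,0,0,0]]], gripper=10, grip_force=8)

```text
clock: 22.85
tcp_pos: [590.4, 57.9, 175.8]
orientation: [0.86, 0.511, -0.0, -0.0]
ft_force: [-0.2, 0.5, -0.5]
opening: 0.322
grasp_force: 0.0
```

Run:
```python
from h import *
np.set_printoptions(precision=3,suppress=True)
s=manip.read_state();print(s["tcp_pos"],s["clock"],s["opening"]*87,s["ft_force"])
r=R.from_quat(s["orientation"]);tcp=np.array(s["tcp_pos"])
v=r.apply([1,0,0]);print("toolx deg",np.degrees(np.arctan2(v[1],v[0])))
H=np.array([544.5,-25.5,tcp[2]]);k=tcp-H;print("r,ang",np.linalg.norm(k),np.degrees(np.arctan2(k[1],k[0])))
for a in np.arange(.1,1.95,.1):
    sh=r.inv().apply(R.from_euler('z',a).apply(k)-k);print(round(a,2),sh.round(1)[:2])
```

```text
[590.367  57.937 175.784] 22.85 28.039779342601438 [-0.245  0.485 -0.509]
toolx deg 61.40606241497395
r,ang 95.21258247054138 61.20135962739305
0.1 [-0.4 -9.5]
0.2 [ -1.8 -18.9]
0.3 [ -4.2 -28.2]
0.4 [ -7.4 -37.1]
0.5 [-11.5 -45.7]
0.6 [-16.4 -53.8]
0.7 [-22.2 -61.4]
0.8 [-28.6 -68.4]
0.9 [-35.8 -74.7]
1.0 [-43.5 -80.3]
1.1 [-51.7 -85. ]
1.2 [-60.4 -89. ]
1.3 [-69.4 -92. ]
1.4 [-78.7 -94.1]
1.5 [-88.1 -95.3]
1.6 [-97.7 -95.5]
1.7 [-107.1  -94.8]
1.8 [-116.5  -93.1]
1.9 [-125.7  -90.5]
```

Radius 95.2 mm matches the keeper's 95 mm. The fingers are still closing, so I'll finish the grip.

Request:
step_arm(rows=[[[0,0,0,0,0,0],[0,0,0,0,0,0],[0,0,0,0,0,0],[0,0,0,0,0,0],[0,0,0,0,0,0]]])

```text
clock: 23.27
tcp_pos: [590.5, 57.9, 175.8]
orientation: [0.86, 0.511, 0.0, 0.0]
ft_force: [0.9, 0.5, -0.5]
opening: 0.202
grasp_force: 8.0
```

Request:
step_arm(rows=[[[-0.2,-4.8,0,0,0,-0.05],[-0.4,-9.5,0,0,0,-0.1],[-1,-14.2,0,0,0,-0.15],[-1.8,-18.9,0,0,0,-0.2],[-2.9,-23.6,0,0,0,-0.25],[-4.2,-28.2,0,0,0,-0.3],[-5.7,-32.7,0,0,0,-0.35],[-7.4,-37.1,0,0,0,-0.4],[-9.3,-41.5,0,0,0,-0.45],[-11.5,-45.7,0,0,0,-0.5]]])

```text
clock: 24.1
tcp_pos: [544.6, 68.9, 175.8]
orientation: [0.706, 0.708, -0.0, 0.0]
ft_force: [0.6, -1.8, -0.8]
opening: 0.202
grasp_force: 8.0
```

Request:
step_arm(rows=[[[-0.2,-4.8,0,0,0,-0.05],[-0.4,-9.5,0,0,0,-0.1],[-1,-14.2,0,0,0,-0.15],[-1.8,-18.9,0,0,0,-0.2],[-2.9,-23.6,0,0,0,-0.25],[-4.2,-28.2,0,0,0,-0.3],[-5.7,-32.7,0,0,0,-0.35],[-7.4,-37.1,0,0,0,-0.4],[-9.3,-41.5,0,0,0,-0.45],[-11.5,-45.7,0,0,0,-0.5]]])

```text
clock: 24.93
tcp_pos: [499.5, 56.5, 175.8]
orientation: [0.509, 0.861, -0.0, 0.001]
ft_force: [2.6, -4.1, -2.3]
opening: 0.202
grasp_force: 8.0
```

Request:
step_arm(rows=[[[-0.2,-4.8,0,0,0,-0.05],[-0.4,-9.5,0,0,0,-0.1],[-1,-14.2,0,0,0,-0.15],[-1.8,-18.9,0,0,0,-0.2],[-2.9,-23.6,0,0,0,-0.25],[-4.2,-28.2,0,0,0,-0.3],[-5.7,-32.7,0,0,0,-0.35],[-7.4,-37.1,0,0,0,-0.4],[-9.3,-41.5,0,0,0,-0.45],[-11.5,-45.7,0,0,0,-0.5]]])

```text
clock: 25.77
tcp_pos: [466.0, 24.4, 175.9]
orientation: [0.28, 0.96, -0.0, 0.002]
ft_force: [6.2, -4.7, -6.2]
opening: 0.201
grasp_force: 8.0
```

Request:
step_arm(rows=[[[-0.2,-4.8,0,0,0,-0.05],[-0.4,-9.5,0,0,0,-0.1],[-1,-14.2,0,0,0,-0.15],[-1.8,-18.9,0,0,0,-0.2],[-2.9,-23.6,0,0,0,-0.25],[-2.9,-23.6,0,0,0,-0.25],[-2.9,-23.6,0,0,0,-0.25]]])

```text
clock: 26.35
tcp_pos: [456.1, 3.3, 175.9]
orientation: [0.16, 0.987, -0.0, 0.002]
ft_force: [6.1, -3.1, -7.2]
opening: 0.2
grasp_force: 8.0
```

Run:
```python
from h import *
np.set_printoptions(precision=3,suppress=True)
s=manip.read_state();print(s["tcp_pos"],s["clock"],s["opening"]*87,s["ft_force"],s["joints"][6])
k=np.array(s["tcp_pos"])-[544.5,-25.5,0];print(np.hypot(k[0],k[1]),np.degrees(np.arctan2(k[1],k[0])))
c=manip.camera("wrist");s=manip.read_state();r=R.from_quat(s["orientation"])
RD=lambda r,g,b:(r>40)&(g<.35*r)&(b<.4*r)
a=manip.camera("scene");b=manip.camera("side")
for n,k in(("scene",a),("side",b)):
    for t,z in(("keeper_knob",184),("keeper_hinge",140)):
        for q in manip.tip_of(k,t)[:1]: print(n,t,round(q["score"],2),np.array(q["at"]),onz(k,q["at"],z)[:2])
```

```text
[456.112   3.348 175.917] 26.35 17.358658562273607 [ 6.13  -3.071 -7.196] 1.1895722427371116
92.97637888367288 161.92462873243255
scene keeper_knob 0.51 [181.2 312.9] [469.142   6.691]
scene keeper_hinge 0.78 [210.  324.1] [564.008 -28.238]
side keeper_knob 0.79 [188.3 284.3] [438.88  -3.51]
side keeper_hinge 0.52 [195.5 314.8] [531.584 -30.761]
```

Run:
```python
from h import *
from scipy.optimize import least_squares as L
P=np.array([(590.5,57.9),(544.6,68.9),(499.5,56.5),(466,24.4),(456.1,3.3)])
print(L(lambda h:np.hypot(*(P-h).T)-95,[544,-25]).x, L(lambda h:np.hypot(*(P-h[:2]).T)-h[2],[544,-25,95]).x)
s=manip.read_state();h=L(lambda h:np.hypot(*(P-h).T)-95,[544,-25]).x
r=R.from_quat(s["orientation"]);t=np.array(s["tcp_pos"]);print(s["ft_torque"])
for a in(.05,.1,.15,.2,.25):
    k=t-[*h,t[2]];print(a,r.inv().apply(R.from_euler('z',a).apply(k)-k).round(1),np.degrees(np.arctan2(k[1],k[0])))
```

```text
[546.39338282 -26.15252765] [546.27702572 -25.87934252  94.75312253]
[-0.61344409 -1.28913935  0.03992018]
0.05 [-0.1 -4.7 -0. ] 161.79826336740365
0.1 [-0.5 -9.5 -0. ] 161.79826336740365
0.15 [ -1.1 -14.2   0. ] 161.79826336740365
0.2 [ -2.  -18.9   0. ] 161.79826336740365
0.25 [ -3.  -23.5   0. ] 161.79826336740365
```

Request:
step_arm(rows=[[[-1,-2,0,0,0,-0.02],[-2.1,-4.7,0,0,0,-0.05],[-2.2,-7,0,0,0,-0.075],[-2.5,-9.5,0,0,0,-0.1],[-2.7,-12,0,0,0,-0.125],[-2.7,-12,0,0,0,-0.125],[-2.7,-12,0,0,0,-0.125]]])

```text
clock: 27.28
tcp_pos: [453.3, -7.9, 175.8]
orientation: [0.098, 0.995, -0.0, 0.0]
ft_force: [2.0, -1.1, -3.3]
opening: 0.203
grasp_force: 8.0
```

Request:
step_arm(rows=[[[0,-1.2,0,0,0,-0.0125],[0,-2.4,0,0,0,-0.025],[0,-3.6,0,0,0,-0.0375],[0,-3.6,0,0,0,-0.0375],[0,-3.6,0,0,0,-0.0375]]])

```text
clock: 27.7
tcp_pos: [452.7, -11.3, 175.8]
orientation: [0.079, 0.997, -0.0, 0.0]
ft_force: [3.1, -0.6, -4.3]
opening: 0.203
grasp_force: 8.0
```

Request:
step_arm(rows=[[[-0.5,-1,0,0,0,-0.01],[-0.8,-2,0,0,0,-0.02],[-1,-3,0,0,0,-0.03],[-1,-3,0,0,0,-0.03]]])

```text
clock: 28.03
tcp_pos: [452.5, -13.4, 175.8]
orientation: [0.063, 0.998, 0.001, -0.0]
ft_force: [1.3, 2.3, -1.3]
opening: 0.203
grasp_force: 8.0
```

Request:
step_arm(rows=[[[0,-1,0,0,0,-0.01],[-0.2,-2,0,0,0,-0.02],[-0.3,-3,0,0,0,-0.03],[-0.3,-3,0,0,0,-0.03]]])

```text
clock: 28.37
tcp_pos: [452.8, -13.6, 175.8]
orientation: [0.047, 0.999, 0.002, -0.0]
ft_force: [2.7, 10.0, -2.7]
opening: 0.206
grasp_force: 8.0
```

The keeper is against its stop: motion ceased and the tangential force rose to 10 N. Releasing and rising.

Request:
step_arm(rows=[[[0,1,0,0,0,0],[0,1,0,0,0,0],[0,1,0,0,0,0],[0,1,0,0,0,0],[0,1,0,0,0,0],[0,1,0,0,0,0]]], gripper=60)

```text
clock: 28.87
tcp_pos: [452.7, -16.6, 175.8]
orientation: [0.049, 0.999, -0.0, -0.0]
ft_force: [0.0, 0.5, -0.0]
opening: 0.572
grasp_force: 0.0
```

Request:
step_arm(rows=[[[0,1,-10,0,0,0],[0,1,-40,0,0,0],[0,1,-80,0,0,0],[0,1,-120,0,0,0],[0,1,-130,0,0,0],[0,1,-130,0,0,0],[0,1,-130,0,0,0],[0,1,-130,0,0,0]]])

```text
clock: 29.53
tcp_pos: [452.0, -15.3, 304.7]
orientation: [0.049, 0.999, -0.0, -0.001]
ft_force: [0.2, -0.5, -0.6]
opening: 0.686
grasp_force: 0.0
```

Run:
```python
from h import *
np.set_printoptions(precision=2,suppress=True)
c=manip.camera("wrist");s=manip.read_state();print(s["tcp_pos"],s["clock"],s["ft_force"])
Y=lambda r,g,b:(r>70)&(g>.55*r)&(b<.35*r)
p=proj(c,[452.2,-13.4,184])[0];m=cmask(c,Y,p);ys,xs=np.nonzero(m);print("knob pred",p,ys.min(),ys.max(),xs.min(),xs.max())
O=np.array([459,-13.2,132])+R.from_euler('z',3.034).apply([[52.2,-22,0],[52.2,22,0],[-52.2,-22,0],[-52.2,22,0]])
d=np.array([disc(c,q,4,6) for q in O]);P=np.array([onz(c,q[:2],132) for q in d]);print(d,P)
for b in(P[0]+P[1]-P[2]-P[3],P[0]-P[2],P[1]-P[3]): print(np.linalg.norm(b),np.arctan2(b[1],b[0]))
```

```text
[451.91 -15.26 304.34] 29.5833 [-0.39 -0.87  0.8 ]
knob pred [207.1  321.23] 186 215 311 332
[[142.09 347.2    0.59]
 [141.44 298.24   0.47]
 [250.   344.11   0.42]
 [248.92 298.67   0.43]] [[409.69  14.3  132.  ]
 [404.87 -29.21 132.  ]
 [513.81   3.52 132.  ]
 [508.35 -40.66 132.  ]]
208.78885150254072 3.034886740453618
104.67213714576835 3.0384149448200795
104.11802080510107 3.031339758897054
```

The knob is where it was left at the stop, the column hasn't moved, and the gripper is clear. Handing in.

```bash
python3 -c "
from rig import manip
print(manip.close_job())"
```

```text
the job is handed in; nothing more can be done
None
```

The job is handed in: the green case is flush on the black one, the orange case is square on top to within about 1 mm, and the red keeper is closed against its stop, all in 29.6 s of the 72 s allowed.

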